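# Seat the cover plate on the sample press and hold it down

## Robot

A 6-joint arm with a two-finger parallel gripper is mounted at the origin on the work surface. World frame = base frame: x ahead of the robot, y to its left, z up, the work surface at z = 0. Lengths are in m, angles in rad, forces in N, time in s.
With the tool pointing down it reaches from about 0.2 to 0.875 m from the base axis. Payload 3.4 kg.
Tool frame: the origin (TCP) lies midway between the tips of the shut fingers; the grasp point (between the pads) lies 19 mm behind it; x points along the fingers, z is the direction in which the jaws open and shut, and the axes are right-handed (so a half turn about x gives the same grasp; the last joint's range is limited). The gripper opens to 94 mm and grips with 3 to 60 N. Pads are 16 mm wide; open, the fingers measure 119 mm over their backs; the gripper's body (75 mm by 177 mm) begins 78 mm behind the grasp point.
Start: joints at [-1.249, 0.276, 1.505, -0, 1.361, -0.121], TCP at [0.246, -0.52, 0.205] pointing down, gripper open.
Joint ranges: [-2.89, 2.89], [-0.75, 2.08], [0.22, 2.7], [-1.18, 4.32], [0.11, 2.71], [-2.7, 2.7]. Speed limits (rad/s): [2.57, 2.57, 3.14, 3.14, 3.14, 3.14].

## Interface

Orientations are given as a unit quaternion [w, x, y, z].
In Python, from cell import bot, eyes gives the robot as it stands.
- The arm moves only by the shell command python3 -m handwheel 'ROWS' [FORCE]. ROWS is JSON, a list that holds one entry, the list of rows, each a list of 7 numbers: the closure, from 0 (fully open) to 1 (shut), then the shift along the tool's x, y, z normalised to -1 to 1, where 1 is 0.12 m, then the turn, a rotation vector about the tool's x, y, z normalised to -1 to 1, where 1 is 180 degrees. In form: [[[jaw, tx, ty, tz, ax, ay, az], ...]]. A call has 1 to 5 rows; each row shifts and turns the commanded pose from where the row before left it, along the tool's axes as they then stand; what a row does not reach is not made up. A row lasts 1/8 s, in which the tool goes at most 62.5 mm and 10.7 degrees, less where a joint would pass 70% of its speed; a pose out of reach is approached as far as the arm can. A call with a number of a shift or a turn outside -1 to 1 is refused whole. A call with a gripper value outside its range is refused whole. The fingers move at their own pace and stop on an object; FORCE is the grip in N (left out, the last holds). Time passes only in rows, so rows that do not move let the fingers close. It gives the time, the measured TCP pose, the force and the opening at its end, in the units of the state.
- bot.state(): the state, without advancing time (a new reading comes with each control period).
- eyes.camera(name): name is "side" or "top" or "wrist"; returns a dict with "frame" (480x640x3 uint8, red, green, blue), "camera_matrix" (3x3 intrinsics, pixels), "cam_to_world" (4x4, takes a point from camera to world coordinates). Camera axes: x right, y up, looking along -z (the intrinsics and any distortion apply to the point x, -y, -z); pixel columns grow to the right and rows downward; lengths in m; the calibration is good to about 2 mm. A picture is of the moment at which its call begins. There is no depth.
- bot.job_done(): hands the job in, once; it reports no verdict.
The state is a dict: "time_s": time; "qpos": joint angles; "joint_velocities": joint speeds; "tau": joint torques, N m; "tool_pos": TCP position; "tool_rot": TCP orientation; "ft_force": force on the tool from outside, world axes, zero at the start; "torque": the same for the moment, N m; "gripper_width": finger opening in m.
Only numpy, scipy, OpenCV 4.12 (cv2) and the standard library are available. Lean on these libraries where they do the work, as an engineer would, in place of code of your own. Each camera call takes 0.05 s, during which the arm holds its last target.

## Task

Take the cover plate by the rib on its top, set it lengthwise on the sample press and slide it along the press until the slot in its underside finds the locating pin and the plate drops flat onto the sprung platen. Then press the plate down until the platen is fully home against its stop, and finish while holding it pressed down there: do not let go. Leave the other things on the bench where they are.

Things in the scene. Friction and masses are not known exactly. Their poses are not given: they have to be found in the camera images.
- plate: Sizes in mm. Loose cover plate, 0.4 kg: aluminium slab 100 (x) by 64 (y) by 22 thick, with a black rib on the middle of its top, 50 (x) by 16 (y), rib top 58 above the underside. Unseen blind slot in the underside at its centre: 15 (x) by 26 (y), 18 deep, small chamfer. Origin: centre of the underside, z up, x along the rib. Same after a half turn. Starts on the bench, rib up.
- press: (mm) Sample press, fixed to the bench: dark steel foot 190 (x) by 120 (y) by 12, a grey block on it with its top 40 high, above that the sprung aluminium platen. Origin: centre of its underside, on the bench; x is its long axis, level.
- pin_slot (a point): (mm) Centre of the dark slot in the platen, 70 above the bench, at pin-top height. The rigid steel pin, 12 across, rounded edge, top 70 above the bench, stands in the slot on the press's long centre line, clamped anywhere from 14 to either side of this point along the press's x: look, or slide the plate along until it drops. The plate drops 10 when its slot meets the pin.
- platen_top (a point): (mm) Centre of the top face of the platen, an aluminium slab 150 (x) by 84 (y) by 14; axes parallel to the press. Its top is 60 above the bench when up, 54 when fully down. The plate must lie flat on it.
- platen (a joint): How far the platen is pressed down, in m: 0 is up, 0.006 is fully down on its stop. A spring lifts it: about 6 N to start moving, 15 N at the stop (the plate's own weight included).
- beaker: Bystander: open clear plastic beaker, 84 mm across, 95 mm high; origin under its centre.
- specimen: Bystander: black rubber-clad cylinder, 70 mm across, 80 mm high; origin under its centre.
- jar: Bystander: small white jar with a grey cap, 56 mm across, 60 mm high; origin under its centre.
- spatula: Bystander: spatula with a black handle, 180 mm long, lying on the bench; handle to -x of its own frame.

How it is judged:
By the outcome, as a careful person would: the job done as asked, in the order asked, and still so for the second after the job is handed in, while the arm keeps its last pose, push and grip.
It also fails if it takes over 58 s, if anything falls off the work surface, if the arm or the gripper's body presses on something with over 40 N, if the wrist force passes 120 N, or if a joint passes its speed limit or range.

## Working session

There is one attempt and no reset: what is moved stays moved. The work goes in short steps, Python scripts to look and compute and a shell command to move; the robot and the scene stay as the last step left them, time stands still between calls to the robot, and variables do not carry over. Pictures are saved under pics/ and viewed, and the job is handed in when it is done.

```bash
ls; mkdir -p pics
python3 - <<'E'
from cell import bot, eyes
import cv2
s=bot.state(); print({k:s[k] for k in ('time_s','qpos','tool_pos','tool_rot','ft_force','gripper_width')})
for n in ('top','side'):
    c=eyes.camera(n); cv2.imwrite(f'pics/{n}0.png',c['frame'][:,:,::-1]); print(n,c['camera_matrix'],c['cam_to_world'],[k for k in c])
E
```

```text
pics
{'time_s': 0.0, 'qpos': array([-1.24900610e+00,  2.76594137e-01,  1.50608266e+00,  1.41107925e-05,
        1.36068937e+00, -1.20992698e-01]), 'tool_pos': array([ 0.24619248, -0.5190268 ,  0.20462534]), 'tool_rot': array([ 0.5971068 ,  0.37840398,  0.5980718 , -0.37760301]), 'ft_force': array([-0.25599639,  0.22667559,  0.0770317 ]), 'gripper_width': 0.09392081709381432}
top [[537.4157071    0.         310.61600762]
 [  0.         537.4157071  227.99085582]
 [  0.           0.           1.        ]] [[ 0.02198079  0.98717955 -0.15809292  0.38795697]
 [-0.99964994  0.01937273 -0.01801935 -0.12325325]
 [-0.01472565  0.15843366  0.98725981  1.22241785]
 [ 0.          0.          0.          1.        ]] ['frame', 'camera_matrix', 'cam_to_world']
side [[606.60635131   0.         316.97290496]
 [  0.         606.60635131 239.23457231]
 [  0.           0.           1.        ]] [[-0.9100278   0.21174541 -0.35638923  0.08983882]
 [-0.41421895 -0.4302556   0.80206158  1.01371416]
 [ 0.01649439  0.87752151  0.47925352  0.76259683]
 [ 0.          0.          0.          1.        ]] ['frame', 'camera_matrix', 'cam_to_world']
```

View pics/top0.png

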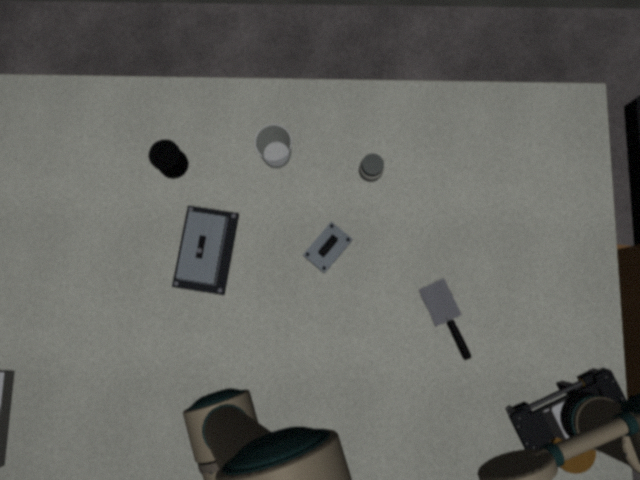

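View pics/side0.png

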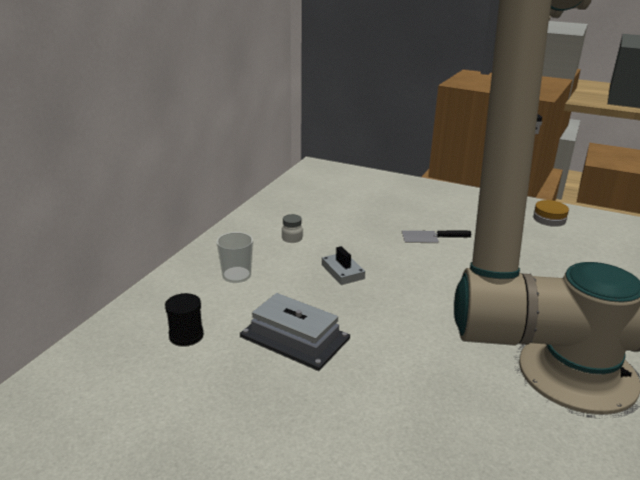

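The top view shows the press at about (206,250), its slot at (201,246), and the plate at (328,247) with a black rib. The specimen (168,158), beaker (274,147), jar (371,167) and spatula (445,318) are clear of the path. Next I'll zoom in and measure.

```bash
cat > h.py <<'E'
import numpy as np, cv2
def ray(c,u,v):
    K=c['camera_matrix'];T=c['cam_to_world']
    d=np.array([(u-K[0,2])/K[0,0],-(v-K[1,2])/K[1,1],-1.0]); return T[:3,3],T[:3,:3]@d
def onz(c,u,v,z):
    o,d=ray(c,u,v); return o+d*(z-o[2])/d[2]
def proj(c,P):
    K=c['camera_matrix'];T=c['cam_to_world']
    p=T[:3,:3].T@(np.asarray(P)-T[:3,3]); return K[0,0]*p[0]/-p[2]+K[0,2], K[1,1]*-p[1]/-p[2]+K[1,2]
E
python3 - <<'E'
from cell import bot, eyes
import cv2, numpy as np
from h import *
c=eyes.camera('top'); f=c['frame'][:,:,::-1]
def crop(f,x0,y0,w,h,s,n): cv2.imwrite(n,cv2.resize(f[y0:y0+h,x0:x0+w],None,fx=s,fy=s,interpolation=cv2.INTER_CUBIC))
a=cv2.resize(f[200:300,165:245],None,fx=5,fy=5,interpolation=cv2.INTER_CUBIC)
b=cv2.resize(f[200:300,290:365],None,fx=5,fy=5,interpolation=cv2.INTER_CUBIC)
cv2.imwrite('pics/topz.png',np.hstack([a,b]))
d=eyes.camera('side'); g=d['frame'][:,:,::-1]
crop(g,235,235,135,135,5,'pics/sidez0.png')
im=cv2.imread('pics/sidez0.png'); cv2.imwrite('pics/sidez.png',im[:600])
E
```

```text
(no output)
```

View pics/topz.png

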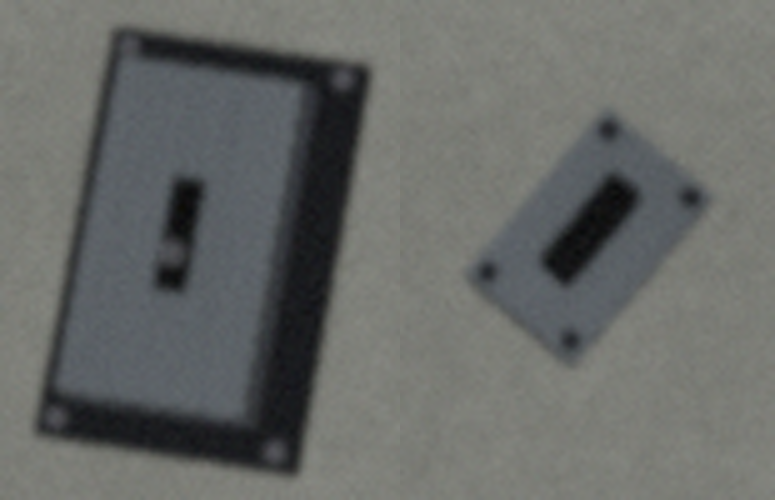

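View pics/sidez.png

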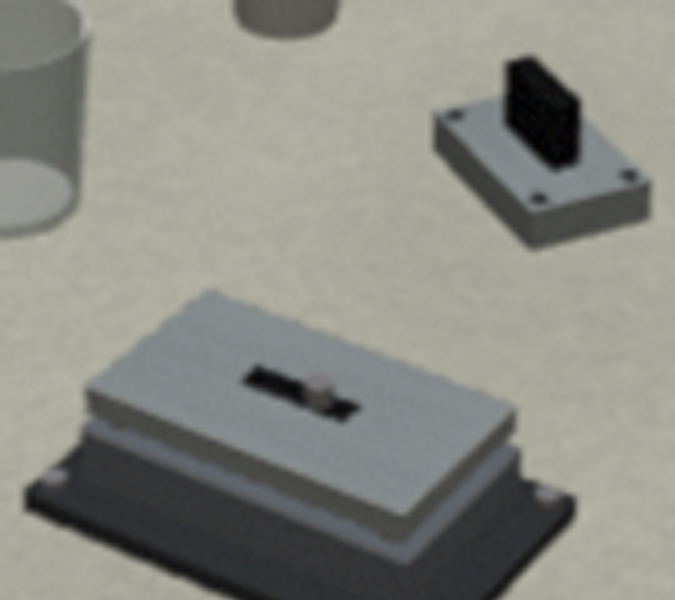

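The zoom shows the pin standing in the slot: top-zoom (174,252), side-zoom (319,390). It sits on the robot side of the slot centre. Plate corners and rib are clear in both views.

Run:
```python
from cell import bot, eyes
import numpy as np, cv2
from h import *
c=eyes.camera('top'); d=eyes.camera('side')
T=lambda x,y,x0=165,y0=200:((x+.5)/5-.5+x0,(y+.5)/5-.5+y0)
P=lambda x,y:T(x-400,y,290,200)
S=lambda x,y:T(x,y,235,235)
r=lambda a:np.round(np.asarray(a)*1000,1)
def quad(n,c,pts,z):
    q=np.array([onz(c,*p,z)[:2] for p in pts]); R=cv2.minAreaRect((q*1000).astype(np.float32))
    print(n,r(q.mean(0)),R); 
quad('foot top',c,[T(115,28),T(370,66),T(298,472),T(38,432)],.012)
quad('foot screws',c,[T(129,47),T(342,79),T(275,452),T(57,418)],.012)
quad('platen top',c,[T(115,55),T(308,82),T(250,425),T(52,393)],.06)
quad('platen side',d,[S(212,290),S(516,410),S(405,516),S(87,387)],.06)
quad('slot top',c,[T(177,180),T(204,180),T(184,290),T(156,288)],.06)
quad('slot side',d,[S(260,365),S(361,407),S(346,423),S(243,381)],.06)
print('pin',r(onz(c,*T(174,252),.07)),r(onz(d,*S(319,384),.07)))
# triangulate pin
o1,a=ray(c,*T(174,250));o2,b=ray(d,*S(319,383))
t=np.linalg.lstsq(np.c_[a,-b],o2-o1,rcond=None)[0];print('tri',r(o1+a*t[0]),r(o2+b*t[1]))
quad('plate top',c,[P(609,112),P(709,198),P(574,362),P(467,275)],.022)
quad('plate screws',c,[P(608,128),P(691,198),P(570,341),P(487,271)],.022)
quad('rib top',c,[P(617,173),P(638,192),P(567,286),P(542,265)],.058)
q=[onz(d,*S(*p),.022)[:2] for p in [(434,118),(536,212),(650,184)]]
print('plate side',r((q[0]+q[2])/2),r(q),np.degrees(np.arctan2(*(q[1]-q[0])[::-1])))
quad('rib side',d,[S(506,62),S(531,56),S(580,97),S(558,107)],.058)
# masks check for rib
g=cv2.cvtColor(c['frame'],cv2.COLOR_RGB2GRAY)
m=(g[215:280,300:360]<45).astype(np.uint8)
ct,_=cv2.findContours(m,cv2.RETR_EXTERNAL,cv2.CHAIN_APPROX_NONE)
k=max(ct,key=cv2.contourArea);print(cv2.minAreaRect(k))
for nm,uv,z in [('spec',(162,150),.08),('beaker',(276,155),0),('jar',(372,160),.06)]: print(nm,r(onz(c,*uv,z)))
```

```text
foot top [528.7 136.3] ((528.6915283203125, 136.43096923828125), (119.56509399414062, 187.49473571777344), 82.53495788574219)
foot screws [528.7 138.4] ((528.7175903320312, 138.41036987304688), (100.05583190917969, 172.23524475097656), 82.47286224365234)
platen top [527.3 136.8] ((526.974609375, 136.88597106933594), (87.51848602294922, 152.06997680664062), 83.062744140625)
platen side [523.7 137. ] ((523.6298217773438, 137.24081420898438), (83.38267517089844, 148.7049560546875), 81.546875)
slot top [528.5 137.4] ((528.7151489257812, 137.464599609375), (12.265204429626465, 49.87477111816406), 82.76212310791016)
slot side [524.8 134.7] ((524.7533569335938, 134.5229949951172), (12.737534523010254, 50.31937026977539), 81.28057861328125)
pin [519.5 137.4  70. ] [515.6 138.5  70. ]
tri [520.5 137.6  69.5] [516.6 136.3  68.8]
plate top [ 538.  -140.4] ((537.3922729492188, -140.6385040283203), (61.79097366333008, 98.03350830078125), 50.359230041503906)
plate screws [ 538.9 -140.1] ((539.0506591796875, -140.09312438964844), (49.09291458129883, 84.92949676513672), 50.950592041015625)
rib top [ 536.7 -140.4] ((536.5558471679688, -140.81704711914062), (14.228569030761719, 52.43569564819336), 52.112606048583984)
plate side [ 533.9 -138.1] [[ 591.5 -143.6]
 [ 514.8  -86.6]
 [ 476.3 -132.5]] 143.37733636068765
rib side [ 535.2 -141.9] ((534.5950317382812, -141.5685577392578), (13.91124439239502, 47.592323303222656), 53.23835372924805)
((27.762298583984375, 30.3852481842041), (7.298102855682373, 22.15038299560547), 39.80556869506836)
spec [739.3 230.4  80. ]
beaker [756.3 -15.5   0. ]
jar [ 730.5 -235.7   60. ]
```

```bash
cat >> h.py <<'E'
from scipy.spatial.transform import Rotation as Ro
def toolR(s): q=s['tool_rot']; return Ro.from_quat([q[1],q[2],q[3],q[0]])
def goal(s,pos,jawdeg):
    """tool down, jaw axis at jawdeg world; returns shift (m) in the tool frame + total rotvec deg; both halves"""
    R=toolR(s)
    for a in (jawdeg,jawdeg+180):
        z=np.array([np.cos(np.radians(a)),np.sin(np.radians(a)),0]);x=np.array([0,0,-1.]);y=np.cross(z,x)
        G=Ro.from_matrix(np.c_[x,y,z]); rv=(R.inv()*G).as_rotvec(degrees=True)
        print('jaw',a,'shift/120mm',np.round(R.inv().apply(np.array(pos)-s['tool_pos'])/.12,3),'rotvec/180',np.round(rv/180,4))
E
python3 - <<'E'
from cell import bot, eyes
from h import *
s=bot.state(); R=toolR(s).as_matrix(); print(np.round(R,3),s['time_s'])
print('jaw ang',np.degrees(np.arctan2(R[1,2],R[0,2])))
goal(s,[.5365,-.1405,.12],51.5)
c=eyes.camera('top'); d=eyes.camera('side')
T=lambda x,y,x0=165,y0=200:((x+.5)/5-.5+x0,(y+.5)/5-.5+y0)
S=lambda x,y:T(x,y,235,235)
def ang(c,p,q,z):
    v=onz(c,*q,z)-onz(c,*p,z); print(np.round(np.degrees(np.arctan2(v[1],v[0])),1),np.round(np.linalg.norm(v)*1000))
print('top foot/platen/slot');ang(c,T(38,432),T(115,28),.012);ang(c,T(298,472),T(370,66),.012);ang(c,T(57,418),T(129,47),.012);ang(c,T(275,452),T(342,79),.012)
ang(c,T(52,393),T(115,55),.06);ang(c,T(250,425),T(308,82),.06);ang(c,T(156,288),T(177,180),.06)
print('side');ang(d,S(516,410),S(212,290),.06);ang(d,S(405,516),S(87,387),.06);ang(d,S(361,407),S(260,365),.06)
P=lambda x,y:T(x-400,y,290,200)
print('plate');ang(c,P(574,362),P(709,198),.022);ang(c,P(467,275),P(609,112),.022);ang(c,P(570,341),P(691,198),.022);ang(c,P(487,271),P(608,128),.022)
E
```

```text
[[-0.     0.904  0.428]
 [ 0.001  0.428 -0.904]
 [-1.     0.    -0.001]] 0.3
jaw ang -64.63035521134007
jaw 51.5 shift/120mm [ 0.711  3.538 -1.816] rotvec/180 [-6.452e-01 -1.000e-04 -2.000e-04]
jaw 231.5 shift/120mm [ 0.711  3.538 -1.816] rotvec/180 [ 3.548e-01 -2.000e-04  1.000e-04]
top foot/platen/slot
-7.3 187.0
-7.5 187.0
-7.6 172.0
-7.5 172.0
-7.1 151.0
-6.8 152.0
-7.9 48.0
side
-8.9 148.0
-7.7 149.0
-9.5 49.0
plate
-38.4 96.0
-39.6 98.0
-39.1 85.0
-38.8 85.0
```

```bash
python3 -m handwheel '[[[0,0.05,0.354,-0.182,0,0,0],[0,0.05,0.354,-0.182,0,0,0],[0,0.05,0.354,-0.182,0,0,0],[0,0.05,0.354,-0.182,0,0,0],[0,0.05,0.354,-0.182,0,0,0]]]' 60
python3 -m handwheel '[[[0,0.0,0.354,-0.182,0,0,0],[0,0.0,0.354,-0.182,0,0,0],[0,0.0,0.354,-0.182,0,0,0],[0,0.0,0.354,-0.182,0,0,0],[0,0.0,0.354,-0.182,0,0,0]]]'
python3 -m handwheel '[[[0,0,0,0,0.055,0,0],[0,0,0,0,0.055,0,0],[0,0,0,0,0.055,0,0],[0,0,0,0,0.055,0,0],[0,0,0,0,0.055,0,0]]]'
python3 -m handwheel '[[[0,0,0,0,0.055,0,0],[0,0,0,0,0.027,0,0],[0,0,0,0,0,0,0]]]'
python3 - <<'E'
from cell import bot, eyes
from h import *
s=bot.state(); print(s['qpos'])
goal(s,[.5365,-.1405,.12],51)
c=eyes.camera('wrist'); cv2.imwrite('pics/w1.png',c['frame'][:,:,::-1]); print(np.round(c['cam_to_world'],3),c['camera_matrix'][0])
print(proj(c,[.5365,-.1405,.058]))
E
```

```text
time_s: 1.02
tool_pos: [0.3923, -0.3287, 0.1755]
tool_rot: [0.598, 0.378, 0.597, -0.378]
ft_force: [-0.3, 0.4, -0.7]
gripper_width: 0.0939
time_s: 1.65
tool_pos: [0.5376, -0.139, 0.1756]
tool_rot: [0.598, 0.378, 0.597, -0.378]
ft_force: [-0.4, -0.2, 0.4]
gripper_width: 0.0937
time_s: 2.28
tool_pos: [0.5367, -0.1402, 0.1755]
tool_rot: [0.383, 0.595, 0.383, -0.595]
ft_force: [-0.0, -0.1, -0.3]
gripper_width: 0.0937
time_s: 2.65
tool_pos: [0.5366, -0.1402, 0.1755]
tool_rot: [0.305, 0.638, 0.305, -0.638]
ft_force: [0.5, 0.6, 0.1]
gripper_width: 0.0944
[-3.80983718e-01  2.63907695e-01  1.59833822e+00 -5.89945217e-05
  1.27925028e+00  1.86751571e+00]
jaw 51 shift/120mm [0.463 0.001 0.003] rotvec/180 [-9.99e-01  1.00e-04  0.00e+00]
jaw 231 shift/120mm [0.463 0.001 0.003] rotvec/180 [ 0.001  0.    -0.   ]
[[-0.626  0.755  0.196  0.593]
 [-0.78  -0.606 -0.157 -0.185]
 [ 0.    -0.251  0.968  0.354]
 [ 0.     0.     0.     1.   ]] [398.3179953    0.         316.48323376]
(np.float64(317.7042696800113), np.float64(232.28261575802182))
```

View pics/w1.png

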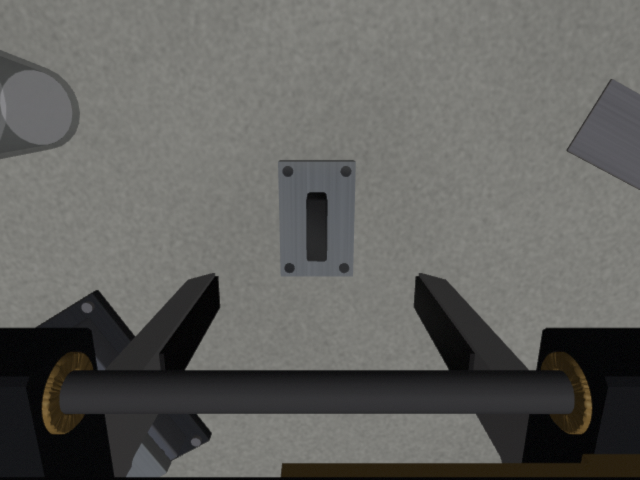

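Wrist view: rib at column 317, rows 192–261, upright and centred between the jaws (midline about 317). I'll descend and grip.

```bash
python3 -m handwheel '[[[0,0.4,0,0,0,0,0],[0,0.4,0,0,0,0,0],[0,0.25,0,0,0,0,0],[0,0.15,0,0,0,0,0],[0,0.045,0,0,0,0,0]]]' 60
python3 -m handwheel '[[[0.5,0,0,0,0,0,0],[0.8,0,0,0,0,0,0],[1,0,0,0,0,0,0],[1,0,0,0,0,0,0],[1,0,0,0,0,0,0]]]' 60
python3 -m handwheel '[[[1,0,0,0,0,0,0],[1,0,0,0,0,0,0],[1,0,0,0,0,0,0],[1,0,0,0,0,0,0]]]' 60
```

```text
time_s: 3.32
tool_pos: [0.5359, -0.14, 0.0249]
tool_rot: [-0.305, -0.637, -0.306, 0.638]
ft_force: [-0.7, -0.5, 1.1]
gripper_width: 0.0939
time_s: 3.95
tool_pos: [0.5367, -0.1403, 0.0263]
tool_rot: [0.305, 0.638, 0.305, -0.638]
ft_force: [0.3, 0.1, 0.2]
gripper_width: 0.0471
time_s: 4.45
tool_pos: [0.5366, -0.1402, 0.026]
tool_rot: [0.305, 0.638, 0.305, -0.638]
ft_force: [0.4, -0.1, -0.2]
gripper_width: 0.0158
```

```bash
python3 -m handwheel '[[[1,-0.1,0,0,0,0,0],[1,-0.3,0,0,0,0,0],[1,-0.3,0,0,0,0,0],[1,-0.3,0,0,0,0,0],[1,0,0,0,0,0,0]]]' 60
python3 -m handwheel '[[[1,0,0,0,0,0,0],[1,0,0,0,0,0,0]]]'
python3 - <<'E'
from cell import bot, eyes
from h import *
s=bot.state(); print(s['qpos'],s['ft_force'])
c=eyes.camera('wrist'); cv2.imwrite('pics/w2.png',c['frame'][:,:,::-1])
e=eyes.camera('side'); cv2.imwrite('pics/s2.png',e['frame'][:,:,::-1])
u=np.array([np.cos(np.radians(-7.6)),np.sin(np.radians(-7.6))]); v=np.array([-u[1],u[0]])
pin=np.array([.518,.1375]); st=pin+.022*u; print(st)
goal(s,[*st,.13],82.4)
E
```

```text
time_s: 5.08
tool_pos: [0.5386, -0.141, 0.149]
tool_rot: [0.307, 0.64, 0.303, -0.636]
ft_force: [0.8, 0.3, -3.8]
gripper_width: 0.0155
time_s: 5.32
tool_pos: [0.5352, -0.1397, 0.1441]
tool_rot: [-0.304, -0.637, -0.306, 0.639]
ft_force: [0.2, -0.4, -2.8]
gripper_width: 0.0156
[-3.81071277e-01  2.87117647e-01  1.64761070e+00 -1.10185074e-04
  1.21094338e+00  1.86853693e+00] [ 0.17593561 -0.38487225 -2.84029562]
[0.53980674 0.13459036]
jaw 82.4 shift/120mm [ 0.12  -1.405 -1.803] rotvec/180 [ 8.262e-01  1.700e-03 -1.000e-04]
jaw 262.4 shift/120mm [ 0.12  -1.405 -1.803] rotvec/180 [-1.738e-01  1.000e-04  1.300e-03]
```

View pics/w2.png

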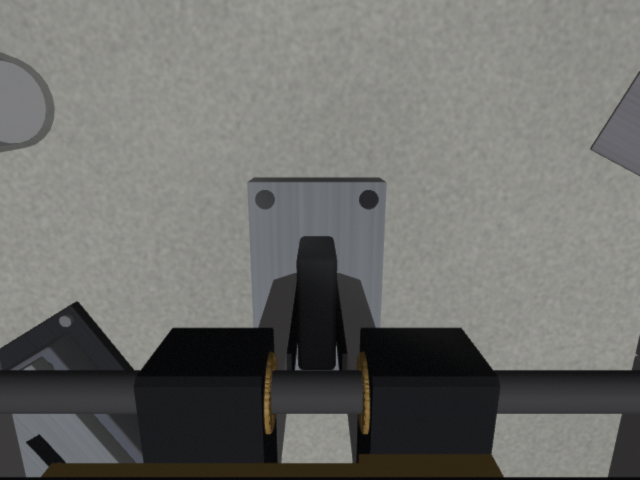

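View pics/s2.png

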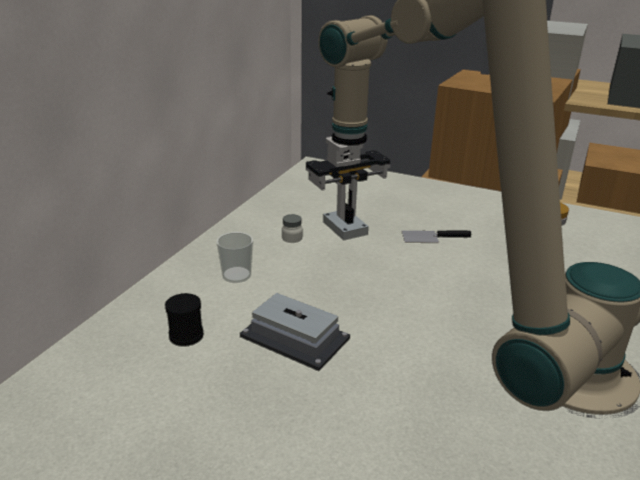

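Wrist and side views show the plate held level and upright in the jaws, with nothing else disturbed. The gripped rib is at column 317 in the wrist view and the plate at (345,224) in the side view. I'll carry it over to the press.

```bash
python3 -m handwheel '[[[1,0,-0.1,-0.13,0,0,0],[1,0,-0.25,-0.32,0,0,0],[1,0,-0.25,-0.32,0,0,0],[1,0,-0.25,-0.32,0,0,0],[1,0,-0.25,-0.32,0,0,0]]]' 60
python3 -m handwheel '[[[1,0,-0.2,-0.26,0,0,0],[1,0,-0.105,-0.133,0,0,0],[1,0,0,0,-0.043,0,0],[1,0,0,0,-0.044,0,0],[1,0,0,0,-0.044,0,0]]]'
python3 -m handwheel '[[[1,0,0,0,-0.043,0,0],[1,0,0,0,0,0,0],[1,0,0,0,0,0,0],[1,0,0,0,0,0,0]]]'
python3 - <<'E'
from cell import bot, eyes
from h import *
s=bot.state(); print(s['qpos'],s['ft_force'])
e=eyes.camera('side')
f=e['frame'][:,:,::-1]; cv2.imwrite('pics/s3.png',cv2.resize(f[180:400,200:400],None,fx=2.7,fy=2.7))
e=eyes.camera('top')
f=e['frame'][:,:,::-1]; cv2.imwrite('pics/t3.png',cv2.resize(f[150:350,120:320],None,fx=2.7,fy=2.7))
goal(s,[.5398,.1346,.13],82.4)
E
```

```text
time_s: 6.05
tool_pos: [0.5394, 0.0771, 0.1458]
tool_rot: [-0.305, -0.638, -0.305, 0.638]
ft_force: [1.3, -0.5, -4.4]
gripper_width: 0.0157
time_s: 6.68
tool_pos: [0.5408, 0.134, 0.1458]
tool_rot: [-0.43, -0.561, -0.43, 0.561]
ft_force: [-0.4, 0.3, -3.3]
gripper_width: 0.0157
time_s: 7.18
tool_pos: [0.5412, 0.134, 0.146]
tool_rot: [-0.466, -0.532, -0.466, 0.532]
ft_force: [-0.3, 0.6, -2.7]
gripper_width: 0.0158
[ 1.17967460e-01  2.89711651e-01  1.63858540e+00 -1.64791211e-04
  1.21342719e+00  1.82208383e+00] [-0.29615343  0.6411341  -2.67906089]
jaw 82.4 shift/120mm [ 0.133 -0.012 -0.004] rotvec/180 [ 9.998e-01  0.000e+00 -1.000e-04]
jaw 262.4 shift/120mm [ 0.133 -0.012 -0.004] rotvec/180 [-0.0002  0.0001  0.    ]
```

View pics/s3.png

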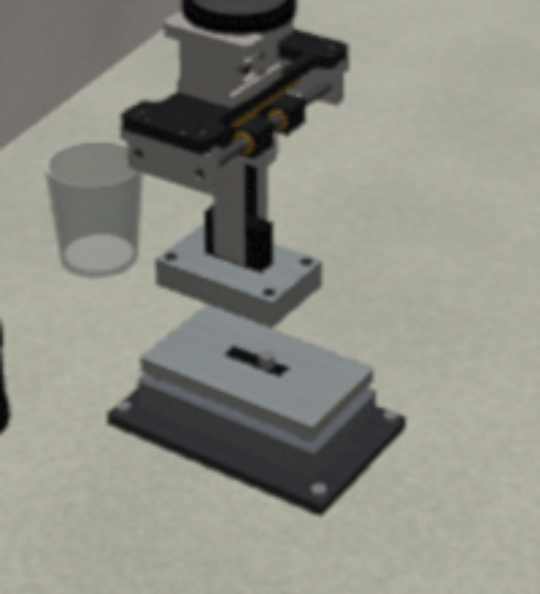

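View pics/t3.png

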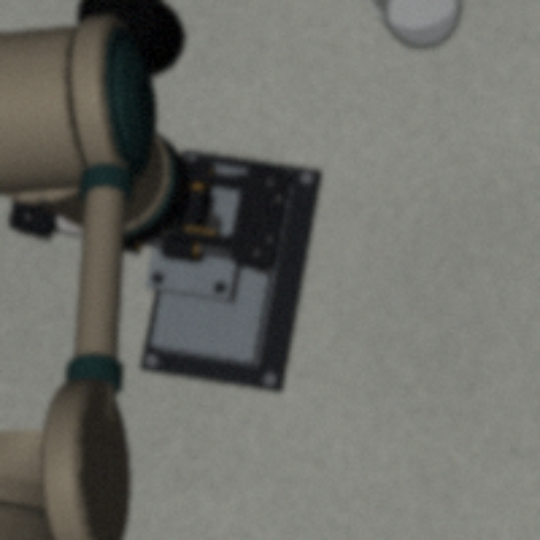

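The plate hangs square above the press, parallel to the platen edges, and shifted to +x of the pin as intended. The side crop shows the pin at (266,360). I'll lower it until it touches.

```bash
python3 -m handwheel '[[[1,0.15,0,0,0,0,0],[1,0.15,0,0,0,0,0],[1,0.07,0,0,0,0,0],[1,0,0,0,0,0,0]]]' 60
python3 -m handwheel '[[[1,0.015,0,0,0,0,0],[1,0.015,0,0,0,0,0],[1,0,0,0,0,0,0]]]'
python3 -m handwheel '[[[1,0.01,0,0,0,0,0],[1,0.01,0,0,0,0,0],[1,0,0,0,0,0,0]]]'
```

```text
time_s: 7.78
tool_pos: [0.5409, 0.134, 0.1012]
tool_rot: [-0.466, -0.532, -0.466, 0.532]
ft_force: [0.1, -0.5, -3.7]
gripper_width: 0.0156
time_s: 8.15
tool_pos: [0.5413, 0.134, 0.0983]
tool_rot: [0.466, 0.532, 0.466, -0.532]
ft_force: [-1.1, -0.3, -3.7]
gripper_width: 0.0155
time_s: 8.52
tool_pos: [0.5414, 0.134, 0.096]
tool_rot: [0.466, 0.532, 0.466, -0.532]
ft_force: [-1.4, -0.3, -0.3]
gripper_width: 0.0154
```

Contact is starting: the force went from -3.7 to -0.3 N at z = 0.096. I'll go a little further down for light contact.

```bash
python3 -m handwheel '[[[1,0.006,0,0,0,0,0],[1,0,0,0,0,0,0],[1,0,0,0,0,0,0]]]'
python3 -m handwheel '[[[1,0.006,0,0,0,0,0],[1,0,0,0,0,0,0],[1,0,0,0,0,0,0]]]'
```

```text
time_s: 8.9
tool_pos: [0.5414, 0.134, 0.0959]
tool_rot: [0.466, 0.532, 0.466, -0.532]
ft_force: [-1.7, 0.2, 5.9]
gripper_width: 0.0155
time_s: 9.28
tool_pos: [0.5415, 0.134, 0.0959]
tool_rot: [0.466, 0.532, 0.466, -0.532]
ft_force: [-1.7, -0.8, 9.4]
gripper_width: 0.0159
```

```bash
python3 -m handwheel '[[[1,0,-0.017,0,0,0,0],[1,0,-0.017,0,0,0,0],[1,0,-0.017,0,0,0,0],[1,0,-0.017,0,0,0,0],[1,0,-0.017,0,0,0,0]]]'
python3 -m handwheel '[[[1,0,-0.012,0,0,0,0],[1,0,-0.012,0,0,0,0],[1,0,-0.012,0,0,0,0]]]'
python3 -m handwheel '[[[1,0,-0.012,0,0,0,0],[1,0,-0.012,0,0,0,0]]]'
```

```text
time_s: 9.9
tool_pos: [0.536, 0.1354, 0.0962]
tool_rot: [0.468, 0.535, 0.464, -0.529]
ft_force: [5.2, -1.1, 5.5]
gripper_width: 0.0158
time_s: 10.28
tool_pos: [0.5317, 0.1361, 0.0961]
tool_rot: [0.468, 0.535, 0.464, -0.529]
ft_force: [4.8, -0.5, 2.4]
gripper_width: 0.0158
time_s: 10.52
tool_pos: [0.5288, 0.1365, 0.0961]
tool_rot: [0.468, 0.535, 0.464, -0.529]
ft_force: [4.4, -0.2, 4.1]
gripper_width: 0.0154
```

```bash
python3 -m handwheel '[[[1,0,-0.008,0,0,0,0],[1,0,-0.008,0,0,0,0],[1,0,-0.008,0,0,0,0]]]'
python3 -m handwheel '[[[1,0,-0.008,0,0,0,0],[1,0,-0.008,0,0,0,0],[1,0,-0.008,0,0,0,0]]]'
python3 -m handwheel '[[[1,0,-0.008,0,0,0,0],[1,0,-0.008,0,0,0,0],[1,0,-0.008,0,0,0,0]]]'
```

```text
time_s: 10.9
tool_pos: [0.5259, 0.1369, 0.096]
tool_rot: [0.468, 0.535, 0.464, -0.529]
ft_force: [5.6, -0.2, 4.5]
gripper_width: 0.0155
time_s: 11.28
tool_pos: [0.5229, 0.1373, 0.096]
tool_rot: [0.468, 0.535, 0.464, -0.529]
ft_force: [5.6, -0.1, 3.0]
gripper_width: 0.0154
time_s: 11.65
tool_pos: [0.5172, 0.1377, 0.095]
tool_rot: [0.467, 0.533, 0.465, -0.531]
ft_force: [0.9, 0.2, -3.8]
gripper_width: 0.0155
```

The slot has found the pin: the support vanished at x = 0.517 (force z -3.8 N, free) and z is falling. I'll lower gently.

```bash
python3 -m handwheel '[[[1,0,0,0,0,0,0],[1,0.012,0,0,0,0,0],[1,0.012,0,0,0,0,0]]]'
python3 -m handwheel '[[[1,0.012,0,0,0,0,0],[1,0.012,0,0,0,0,0],[1,0,0,0,0,0,0]]]'
```

```text
time_s: 12.02
tool_pos: [0.5152, 0.1374, 0.0908]
tool_rot: [-0.466, -0.532, -0.466, 0.532]
ft_force: [3.5, -0.6, -0.8]
gripper_width: 0.0157
time_s: 12.4
tool_pos: [0.5153, 0.1374, 0.0881]
tool_rot: [-0.466, -0.532, -0.466, 0.532]
ft_force: [4.8, -0.6, -3.8]
gripper_width: 0.0154
```

```bash
python3 -m handwheel '[[[1,0,0.008,0,0,0,0],[1,0,0,0,0,0,0],[1,0,0,0,0,0,0]]]'
python3 -m handwheel '[[[1,0.012,0,0,0,0,0],[1,0.008,0,0,0,0,0],[1,0,0,0,0,0,0]]]'
```

```text
time_s: 12.78
tool_pos: [0.5154, 0.1374, 0.0881]
tool_rot: [-0.465, -0.531, -0.466, 0.532]
ft_force: [1.4, -0.5, -4.6]
gripper_width: 0.0157
time_s: 13.15
tool_pos: [0.5155, 0.1373, 0.0861]
tool_rot: [-0.466, -0.531, -0.466, 0.532]
ft_force: [-1.4, -0.6, -0.5]
gripper_width: 0.0153
```

Run:
```python
from cell import bot, eyes
from h import *
e=eyes.camera('side')
f=e['frame'][:,:,::-1]; cv2.imwrite('pics/s4.png',cv2.resize(f[235:370,220:370],None,fx=4.4,fy=4.4,interpolation=cv2.INTER_CUBIC))
```

```text
(no output)
```

View pics/s4.png

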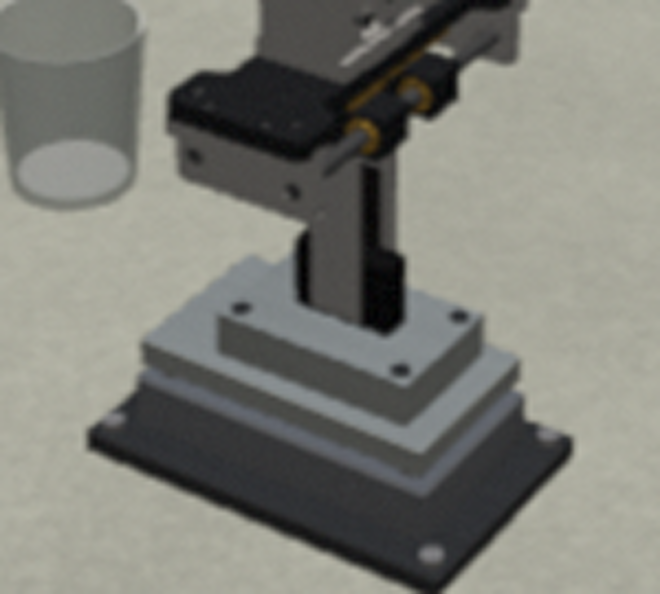

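```bash
python3 -m handwheel '[[[1,0.012,0,0,0,0,0],[1,0.008,0,0,0,0,0],[1,0,0,0,0,0,0]]]' 60
python3 -m handwheel '[[[1,0.012,0,0,0,0,0],[1,0.008,0,0,0,0,0],[1,0,0,0,0,0,0]]]'
```

```text
time_s: 13.58
tool_pos: [0.5155, 0.1373, 0.0837]
tool_rot: [-0.466, -0.531, -0.466, 0.532]
ft_force: [-3.5, -1.2, 4.1]
gripper_width: 0.0154
time_s: 13.95
tool_pos: [0.5155, 0.1373, 0.0815]
tool_rot: [-0.466, -0.532, -0.466, 0.532]
ft_force: [-5.7, -0.8, 6.8]
gripper_width: 0.0152
```

Side view: the plate lies flat and square on the platen (slab front edge at about (310,390)), no gap visible. The platen is going down under the push. I'll ease the sideways load and press on to the stop.

```bash
python3 -m handwheel '[[[1,0.006,-0.008,0,0,0,0],[1,0.008,0,0,0,0,0],[1,0,0,0,0,0,0]]]' 60
python3 -m handwheel '[[[1,0.008,0,0,0,0,0],[1,0,0,0,0,0,0],[1,0,0,0,0,0,0]]]'
python3 -m handwheel '[[[1,0.008,0,0,0,0,0],[1,0,0,0,0,0,0],[1,0,0,0,0,0,0]]]'
```

```text
time_s: 14.32
tool_pos: [0.5156, 0.1373, 0.0804]
tool_rot: [0.466, 0.532, 0.466, -0.532]
ft_force: [-4.5, -1.2, 7.4]
gripper_width: 0.0154
time_s: 14.7
tool_pos: [0.5156, 0.1373, 0.08]
tool_rot: [0.466, 0.532, 0.466, -0.532]
ft_force: [-4.9, -1.2, 11.6]
gripper_width: 0.0157
time_s: 15.08
tool_pos: [0.5156, 0.1373, 0.0799]
tool_rot: [0.466, 0.532, 0.466, -0.532]
ft_force: [-8.0, -1.8, 17.1]
gripper_width: 0.0158
```

```bash
python3 -m handwheel '[[[1,0.008,-0.012,0,0,0,0],[1,0,0,0,0,0,0],[1,0,0,0,0,0,0]]]' 60
python3 -m handwheel '[[[1,0.005,-0.006,0,0,0,0],[1,0,0,0,0,0,0],[1,0,0,0,0,0,0],[1,0,0,0,0,0,0]]]'
python3 - <<'E'
from cell import bot, eyes
from h import *
e=eyes.camera('side')
f=e['frame'][:,:,::-1]; cv2.imwrite('pics/s5.png',cv2.resize(f[235:370,220:370],None,fx=4.4,fy=4.4,interpolation=cv2.INTER_CUBIC))
f=eyes.camera('top')['frame'][:,:,::-1]; cv2.imwrite('pics/t5.png',f)
s=bot.state();print(s['tool_pos'],s['ft_force'],s['torque'],s['gripper_width'],s['time_s'])
E
```

```text
time_s: 15.45
tool_pos: [0.5156, 0.1373, 0.0799]
tool_rot: [0.467, 0.533, 0.465, -0.531]
ft_force: [-5.8, -1.7, 21.3]
gripper_width: 0.0155
time_s: 15.95
tool_pos: [0.5156, 0.1373, 0.0799]
tool_rot: [0.468, 0.533, 0.464, -0.53]
ft_force: [-6.7, -2.5, 23.3]
gripper_width: 0.0157
[0.51561551 0.13729649 0.07989839] [-4.14386501 -3.78686836 22.90203847] [-0.35045319  1.51712992 -0.05064069] 0.015476267036399625 16.05
```

View pics/s5.png

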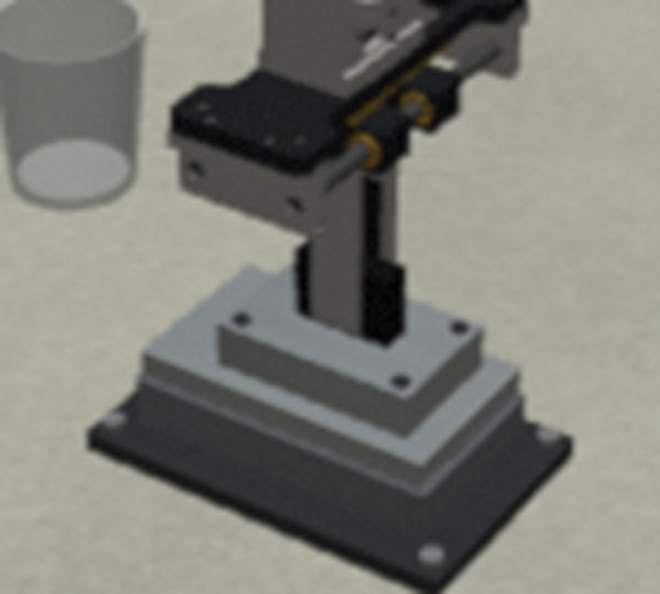

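View pics/t5.png

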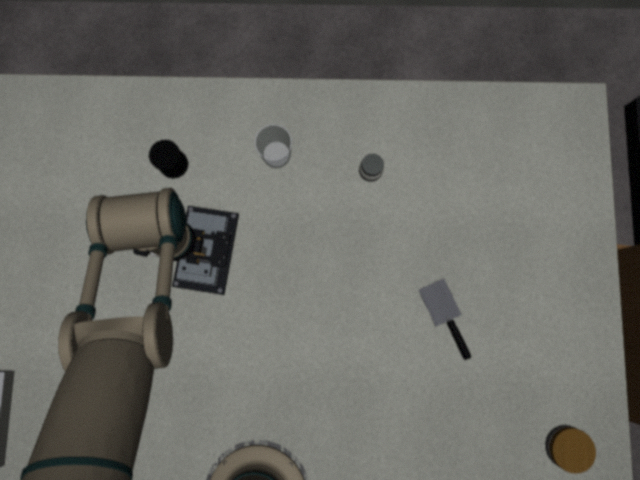

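The platen is down evenly, the gap to the grey block is closed, and the bystanders are unmoved. My sideways trim has tilted the tool by about 0.4°, so I'll undo it to keep the plate flat and compare.

```bash
python3 -m handwheel '[[[1,0,0.01,0,0,0,0],[1,0,0,0,0,0,0],[1,0,0,0,0,0,0]]]' 60
python3 -c "
from cell import bot
s=bot.state();print(s['ft_force'],s['torque'])"
python3 -m handwheel '[[[1,0.002,0.01,0,0,0,0],[1,0,0,0,0,0,0],[1,0,0,0,0,0,0]]]' 60
python3 -c "
from cell import bot
s=bot.state();print(s['tool_pos'],s['tool_rot'],s['ft_force'],s['torque'])"
```

```text
time_s: 16.42
tool_pos: [0.5156, 0.1373, 0.0799]
tool_rot: [0.467, 0.533, 0.465, -0.531]
ft_force: [-8.1, -2.4, 24.6]
gripper_width: 0.0155
[-8.06095755 -2.3717886  24.62266269] [-0.37905586  1.77455153  0.02077294]
time_s: 16.8
tool_pos: [0.5156, 0.1373, 0.0799]
tool_rot: [0.466, 0.532, 0.466, -0.531]
ft_force: [-10.6, -1.6, 27.6]
gripper_width: 0.0155
[0.51561406 0.13729146 0.07988141] [ 0.4664468   0.53222015  0.46552874 -0.53146221] [-10.59590304  -1.64409685  27.60592467] [-3.51632105e-01  2.02541746e+00 -2.00486890e-03]
```

```bash
python3 -m handwheel '[[[1,0,0,0,0,0,0],[1,0,0,0,0,0,0],[1,0,0,0,0,0,0],[1,0,0,0,0,0,0],[1,0,0,0,0,0,0]]]' 60
python3 - <<'E'
from cell import bot, eyes
import cv2
f=eyes.camera('side')['frame'][:,:,::-1]; cv2.imwrite('pics/s6.png',cv2.resize(f[235:370,220:370],None,fx=4.4,fy=4.4,interpolation=cv2.INTER_CUBIC))
E
```

```text
time_s: 17.42
tool_pos: [0.5156, 0.1373, 0.0799]
tool_rot: [0.466, 0.532, 0.466, -0.531]
ft_force: [-10.0, -2.4, 28.2]
gripper_width: 0.0158
```

View pics/s6.png

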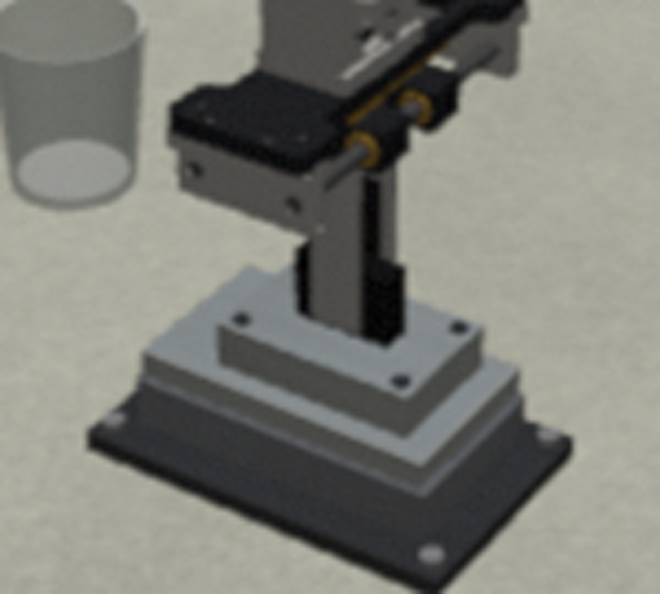

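The plate is flat on the platen (slab at about (350,370)), the platen is seated, and the hold is steady. I'm handing it in.

```bash
python3 -c "
from cell import bot
print(bot.job_done())"
```

```text
the job is handed in; nothing more can be done
None
```

I set the plate on the press and slid it until its slot dropped over the pin. I then pressed the platen down to its stop and handed the job in at about 17.5 s, still gripping the rib and pushing down.

**Last checks:**
- **At the stop:** the tool went down 6.2 mm from where the plate lay flat, ending at z = 0.0799. After that the upward force rose to a steady 28 N with no further movement. The platen position itself isn't reported, so this rests on the tool height, the force and the side view.
- **Flat and level:** the tool is level to about 0.1°. The side view shows the plate square and flat on the platen, with the platen evenly seated.
- **Grip:** the fingers still hold the rib at 16 mm opening, with 60 N set.
- **Bystanders:** the beaker, specimen, jar and spatula are where they started in the top view taken during the final press.

**Less tidy:** a sideways force of about 10 N along the press remains at the wrist. Trimming it away tilted the tool by about 0.4°, so I undid the trim and kept the plate level. The top and side cameras also disagreed by 2–4 mm on positions. The drop came at x ≈ 0.517, between their pin estimates of 0.516 and 0.5195.

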